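Lead hook round the bent rail

ROBOT

A 7-joint arm with a two-finger parallel gripper is mounted at the origin on the work surface. World frame = base frame: x ahead of the robot, y to its left, z up, the work surface at z = 0. Lengths are in m, angles in rad, forces in N, time in s.
With the tool pointing down it reaches from about 0.35 to 0.9 m from the base axis. Payload 8.1 kg.
Tool frame: the origin (TCP) lies on the centre line of the jaws, within the pads' length; the fingertips stand 14 mm ahead of it and the grasp point (between the pads) lies 5 mm behind it; z points along the fingers, y is the direction in which the jaws open and shut (so a half turn about z gives the same grasp; the last joint's range is limited). The gripper opens to 92 mm and grips with 3 to 60 N. Pads are 19 mm wide; open, the fingers measure 130 mm over their backs; the gripper's body (75 mm by 190 mm) begins 47 mm behind the grasp point.
Start: joints at [1.146, 0.434, 0.025, 1.573, -0.012, 1.134, -0.075], TCP at [0.198, -0.593, 0.241] pointing down, gripper open.
Joint ranges: [-2.62, 2.62], [-0.44, 2.09], [-1.27, 1.32], [0.08, 2.57], [-1.32, 4.46], [0.12, 2], [-2.74, 2.74]. Speed limits (rad/s): [2.22, 2.22, 3.01, 3.01, 3.14, 3.14, 3.14].

INTERFACE

Orientations are given as a rotation vector (axis times angle).
In Python, from cell import observe, eyes, arm gives the robot as it stands.
- The arm moves only by the tool step_arm, never from a script. Its argument "series" is a list that holds one entry, the list of rows, each a list of 5 numbers: the finger opening in m, from 0 to 0.0918, then the shift along the world's x, y, z in m, then the turn about the world's z in degrees. In form: [[[hand, dx, dy, dz, spin], ...]]. A call has 1 to 20 rows; each row is the pose to reach, as a shift and turn from the pose measured when the call began; what a row does not reach only later rows make up. A row lasts 1/12 s, in which the tool goes at most 41.7 mm and 7.16 degrees, less where a joint would pass 70% of its speed; a pose out of reach is approached as far as the arm can. A call with a gripper value outside its range is refused whole. The fingers move at their own pace and stop on an object; "squeeze" is the grip in N (left out, the last holds). Time passes only in rows, so rows that repeat a pose let the fingers close. It gives the time, the measured TCP pose, the force and the opening at its end, in the units of the state.
- observe(): the state, without advancing time (a new reading comes with each control period).
- eyes.get_image(name): name is "scene" or "top" or "wrist"; returns (picture, depth): 480x640x3 uint8, red, green, blue; 480x640 float32, m along the optical axis (not along the pixel's ray), 0 where there is no reading.
- eyes.camera_params(name): a dict with "intrinsics" (3x3 intrinsics, pixels), "distortion" ([k1, k2, p1, p2, k3] as OpenCV has them; the pictures are not rectified), "position" and "attitude" of the camera in the world. Camera axes: x right, y down, z forward; pixel columns grow to the right and rows downward; lengths in m; the calibration is good to about 2 mm. A picture is of the moment at which its call begins: read the wrist's pose just before it. camera_params takes no time and is no camera call; for the wrist camera it gives the pose at the moment of the call.
- arm.sign_off(): hands the job in, once; it reports no verdict.
The state is a dict: "clock": time; "joints": joint angles; "dq": joint speeds; "joint_efforts": joint torques, N m; "position": TCP position; "ee_rot": TCP orientation; "force": force on the tool from outside, world axes, zero at the start; "ft_torque": the same for the moment, N m; "width": opening from 0.0 (shut) to 1.0 (fully open).
Only numpy, scipy, OpenCV 4.12 (cv2) and the standard library are available. Lean on these libraries where they do the work, as an engineer would, in place of code of your own. Each camera call takes 0.05 s, during which the arm holds its last target.

TASK

Slide the grey lead hook along its steel rail, round the bend, all the way to the far end and push it firmly home against the rubber buffer, so that the dog's lead can hang by the door; then let go, leaving it hanging there. The rod has been knocked out of true, so ease the hook round without forcing it, and leave the tin, bowl, tubs and scoop where they are.

Things in the scene. Friction and masses are not known exactly. Their poses are not given: they have to be found in the camera images.
- stand: Fixed steel rail stand. Origin on the ledge under the axis of its post (18 mm thick, 149 mm high, on a 110 x 110 x 12 mm foot). A level steel rod, 10 mm thick, axis 140 mm high, leaves the post along the stand's +x: 90 mm straight (from the post axis), then a left bend (towards +y) of 110 mm axis radius through 70 degrees, then 55 mm straight to its free end.
- bend_start (a point): On the rod axis, 90 mm from the post axis, where the bend begins. THE ROD HAS BEEN KNOCKED: all beyond this point (bend, last straight, buffer, as one rigid shape) is turned about the vertical through it by an unknown angle, up to 0.12 rad either way, so the end lies up to 21 mm aside. That is not measured: see or feel it. The rod does not yield.
- buffer_nominal (a point): Where the centre of the buffer's near face would be, were the rod not knocked: on the axis, 38 mm along the last straight. Real buffer: black rubber, 24 mm across, 10 mm thick, springy (3 N per mm, 8 mm travel). Pushing on it with 5 to 12 N for half a second is a firm push home; over 20 N between hook and rail anywhere (sideways, jammed or endways) is forcing it.
- slider: The sliding lead hook, 160 to 260 g, loose on the rod. Origin: centre of its bore; x along the bore towards the buffer, z up. Grey plastic block 24 mm long, 27 x 27 mm across; square bore 14.4 mm, so 2.2 mm play all round the rod (it hangs 2 mm low); it jams if over 0.08 rad askew to the bend. Steel hook reaches 69 mm below. Bottom-heavy: hangs upright. Starts 40 to 60 mm from the post axis.
- slider_tab (a point): centre of the slider's upright thumb tab, 34.5 mm above its origin: 12 mm thick along the slider's x, 26 mm wide along y, from 13.5 to 55.5 mm above the origin. Grip it from above across its 12 mm thickness.
- slider_nose (a point): centre of the block's front end face (the one that meets the buffer), 12 mm along +x from the slider's origin
- tin: stainless steel treat tin, 80 mm across, 96 mm high, origin at the centre of its underside; to be left alone
- bowl: small white bowl, 96 mm across, 42 mm high, origin at the centre of its underside; to be left alone
- tub_low: lower grey container with snap lid, 138 x 108 x 67 mm, origin at the centre of its underside; to be left alone
- tub_top: the same, stacked on the lower one; to be left alone
- scoop: bamboo scoop lying on the ledge, 170 mm long, 30 mm high; to be left alone
There are look-alikes about, which are no part of the job. What is shaped like the slider but green is not meant.

How it is judged:
On the way, in this order (a step that is already met when the one before it is completed fails the run):
1. the hook has been slid into the bend and turned with it, by at least 35 degrees from the first straight (angle between the x axis of slider and the x axis of stand, either way round above 0.61 rad and x of slider_nose in the frame of stand above 0.12 m), for 0.05 s.
2. the hook is pressed firmly home against the rubber buffer: more than 4 N for 0.3 s (contact force between slider and buffer_c0 above 4 N), for 0.3 s.
At the end, for the whole second after the job is handed in: The hook hangs released, at rest and upright (within 14 degrees) at the far end of the rail, its block's front face within about 3 mm of the rubber buffer (centre of the face within 9 mm of the buffer's centre, which lies 5 mm behind the buffer's face) (distance between slider_nose and buffer_c0 below 0.009 m and angle between slider's own z axis and vertical below 0.25 rad and linear speed of slider below 0.01 m/s); the robot touches nothing.
It fails at once if the hook is forced: more than 20 N between hook and rail (contact force between slider and stand above 20 N).
It fails at once if the tin, bowl, scoop or one of the tubs is moved by more than 15 mm (distance of any of tin, bowl, tub_low, tub_top, scoop from where it was at the start of the episode above 0.015 m).
It also fails if it takes over 72 s, if anything falls off the work surface, if the arm or the gripper's body presses on something with over 40 N, if the wrist force passes 120 N, or if a joint passes its speed limit or range.

## Working session

There is one attempt and no reset: what is moved stays moved. The work goes in short steps, Python scripts to look and compute and a tool call to move; the robot and the scene stay as the last step left them, time stands still between calls to the robot, and variables do not carry over. Pictures are saved under pics/ and viewed, and the job is handed in when it is done.

Besides the shell and the picture viewer there is one more tool, called after "Request:" by a JSON object that holds its "api" and its "payload", one argument or row to a line. step_arm: Moves the arm, as the interface text tells. Its arguments: {"type":"object","properties":{"series":{"type":"array"},"squeeze":{"type":"number"}},"required":["series"]}

```bash
mkdir -p pics; ls; cat > h.py <<'E'
import numpy as np, cv2
from scipy.spatial.transform import Rotation as R
from cell import observe, eyes, arm
def cam(n):
    p=eyes.camera_params(n); return p
def rot(a):
    a=np.array(a,float)
    if a.shape==(3,3): return a
    if a.size==3: return R.from_rotvec(a).as_matrix()
    return R.from_quat(a).as_matrix()
def ray(p,u,v):
    K=np.array(p['intrinsics']);D=np.array(p['distortion'])
    q=cv2.undistortPoints(np.array([[[u,v]]],float),K,D)[0,0]
    return np.array(p['position']),rot(p['attitude'])@np.array([q[0],q[1],1.])
def atz(p,u,v,z):
    o,d=ray(p,u,v); return o+d*(z-o[2])/d[2]
def atdepth(p,u,v,dep):
    o,d=ray(p,u,v); return o+d*dep
def tri(rs):
    A=np.zeros((3,3));b=np.zeros(3)
    for o,d in rs:
        d=d/np.linalg.norm(d);M=np.eye(3)-np.outer(d,d);A+=M;b+=M@o
    x=np.linalg.solve(A,b)
    return x,[np.linalg.norm(np.cross(x-o,d/np.linalg.norm(d))) for o,d in rs]
def proj(p,X):
    Rm=rot(p['attitude']);t=-Rm.T@np.array(p['position'])
    return cv2.projectPoints(np.array(X,float).reshape(-1,1,3),cv2.Rodrigues(Rm.T)[0],t,np.array(p['intrinsics']),np.array(p['distortion']))[0].reshape(-1,2)
E
python3 - <<'E'
from h import *
print(observe())
for n in ['scene','top','wrist']:
    p=cam(n);im,d=eyes.get_image(n);cv2.imwrite(f'pics/{n}0.png',im[:,:,::-1]);np.savez(f'{n}0.npz',im=im,d=d,**p);print(n,p)
E
```

```text
pics
{'clock': 0.0, 'joints': array([ 1.14642666,  0.43520374,  0.02494164,  1.57409519, -0.01157506,
        1.13398254, -0.07511415]), 'dq': array([-0.0010723 , -0.00242626,  0.00147949, -0.00024344,  0.001166  ,
        0.00165673, -0.00040971]), 'joint_efforts': array([ 5.39953035e-04, -6.67842722e+01,  9.84982364e-01, -3.14456785e+01,
       -6.06981455e-02,  4.29401826e-02,  9.22934169e-05]), 'position': array([ 0.19745797, -0.59247819,  0.23995728]), 'ee_rot': array([-3.09955912e+00, -5.02948120e-01,  6.18323276e-04]), 'force': array([ 0.56706555, -0.1525643 , -0.10949571]), 'ft_torque': array([0.02615707, 0.04615679, 0.02079066]), 'width': 1.0040683650858193}
scene {'intrinsics': array([[534.08266696,   0.        , 313.82851534],
       [  0.        , 534.08266696, 227.97663517],
       [  0.        ,   0.        ,   1.        ]]), 'distortion': array([-0.14029474,  0.        ,  0.        ,  0.        ,  0.        ]), 'position': array([1.09728714, 0.46775044, 0.6291925 ]), 'attitude': array([-1.20110408, -2.17801941,  1.0492958 ])}
top {'intrinsics': array([[472.52320551,   0.        , 324.26441719],
       [  0.        , 472.52320551, 244.91612414],
       [  0.        ,   0.        ,   1.        ]]), 'distortion': array([-0.02857424,  0.        ,  0.        ,  0.        ,  0.        ]), 'position': array([0.48912585, 0.11430863, 0.91627962]), 'attitude': array([-2.18485031,  2.18299634, -0.06011698])}
wrist {'intrinsics': array([[385.41192233,   0.        , 321.71689902],
       [  0.        , 385.41192233, 241.60752796],
       [  0.        ,   0.        ,   1.        ]]), 'distortion': array([-0.05404231,  0.        ,  0.        ,  0.        ,  0.        ]), 'position': array([ 0.26636132, -0.56842393,  0.38460278]), 'attitude': array([ 2.35712849, -1.69887909, -0.23992458])}
```

View pics/scene0.png

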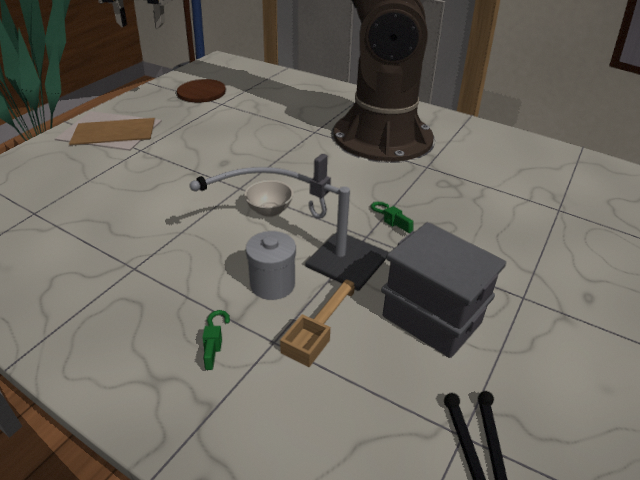

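View pics/top0.png

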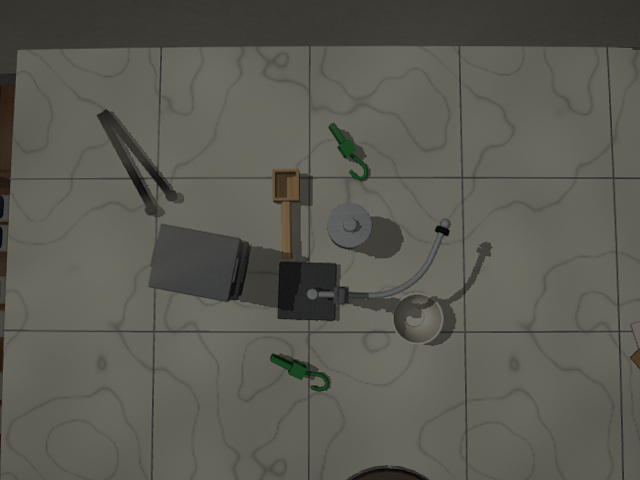

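View pics/wrist0.png

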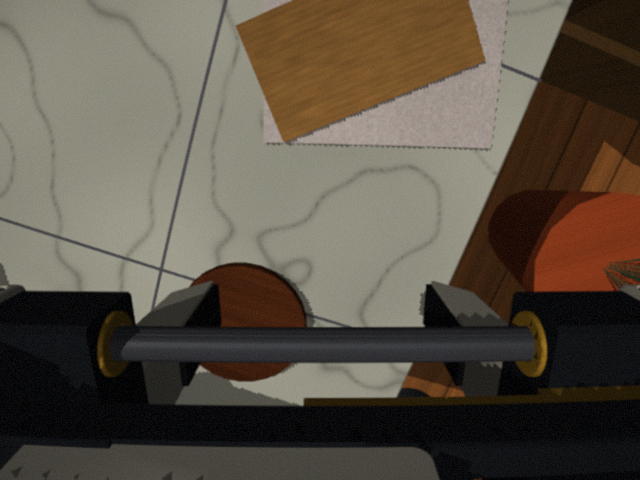

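The scene picture has three hook-shaped things. The grey one is on the rod (scene 320,180; top 342,295). The two green ones are lying on the ledge (scene 213,340 and 395,217; top 348,150 and 300,370). The grey one on the rail fits, and I'll confirm it in an enlarged crop.

```bash
python3 - <<'E'
import cv2
a=cv2.imread('pics/top0.png')[205:330,265:465];cv2.imwrite('pics/topc.png',cv2.resize(a,None,fx=4,fy=4,interpolation=cv2.INTER_CUBIC))
a=cv2.imread('pics/scene0.png')[145:295,180:380];cv2.imwrite('pics/scenec.png',cv2.resize(a,None,fx=4,fy=4,interpolation=cv2.INTER_CUBIC))
E
```

```text
(no output)
```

View pics/topc.png

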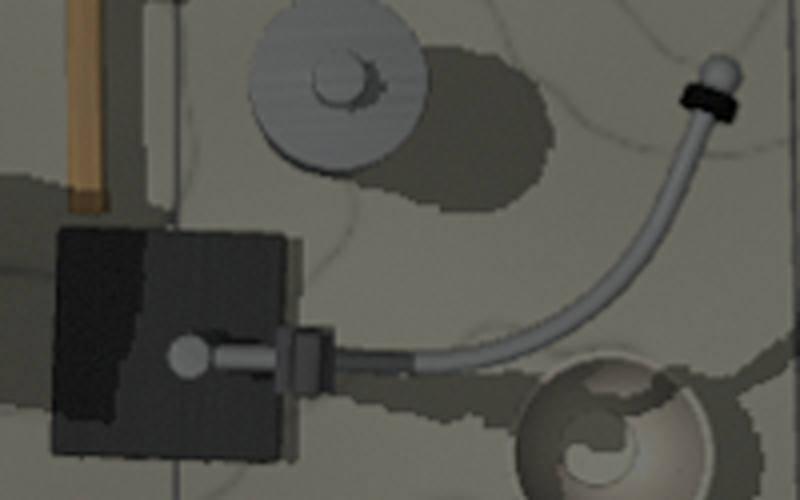

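View pics/scenec.png

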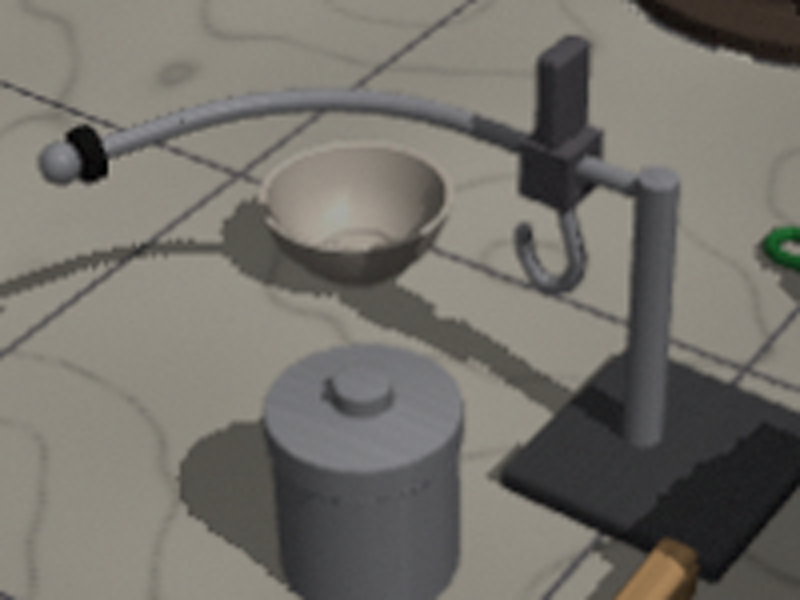

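The crops confirm it: the grey block with its tab is on the rod, next to the post. The post top is at top-crop (189,356) and the buffer at (709,101). Next I'll fit the rod model to points read from both views.

```bash
cat > fit.py <<'E'
from h import *
from scipy.optimize import least_squares
def rod(s,k,fr=None):
    """arc pos s from post axis -> stand frame xy, heading"""
    s=np.atleast_1d(s).astype(float); A=np.radians(70);L=110e-3*A
    x=np.empty_like(s);y=np.empty_like(s);h=np.empty_like(s)
    for i,q in enumerate(s):
        if q<=.09: x[i],y[i],h[i]=q,0,0;continue
        if q<=.09+L: a=(q-.09)/.11;X,Y,H=.11*np.sin(a),.11*(1-np.cos(a)),a
        else: t=q-.09-L;X,Y,H=.11*np.sin(A)+t*np.cos(A),.11*(1-np.cos(A))+t*np.sin(A),A
        c,n=np.cos(k),np.sin(k);x[i],y[i],h[i]=.09+c*X-n*Y,n*X+c*Y,H+k
    return x,y,h
SB=.09+.11*np.radians(70)+.038
def world(P,s,z=.14):
    x0,y0,th,k=P[:4];x,y,h=rod(s,k);c,n=np.cos(th),np.sin(th)
    return np.c_[x0+c*x-n*y,y0+n*x+c*y,np.full(len(x),z)],h+th
E
cat > f1.py <<'E'
from fit import *
up=lambda a,ox,oy:(np.array(a,float)+.5)/4-.5+np.array([ox,oy])
top=up([(245,357),(375,362),(415,362),(470,357),(530,342),(590,308),(640,257),(670,200),(690,145),(704,115)],265,205)
sc=up([(610,172),(480,125),(400,103),(320,99),(250,105),(190,119),(130,140),(110,149)],180,145)
pt=up([(189,356)],265,205);ps=up([(657,177)],180,145)
T,S=cam('top'),cam('scene')
bt=up([(709.5,101)],265,205);bs=up([(87,153)],180,145)
print('post top tri',tri([ray(T,*pt[0]),ray(S,*ps[0])]))
print('buffer tri',tri([ray(T,*bt[0]),ray(S,*bs[0])]))
tabT=up([(306,361)],265,205);tabS=up([(571,45)],180,145)
print('tab top tri',tri([ray(T,*tabT[0]),ray(S,*tabS[0])]))
d=np.load('top0.npz')['d'];print('table depth pt',atdepth(T,400,400,d[400,400]), 'foot',atdepth(T,300,310,d[310,300]),'tin',atdepth(T,349,225,d[225,349]),'bowl',atdepth(T,418,298,d[298,418]))
ss=np.linspace(.012,.26,500)
def res(P,verbose=0):
    r=[]
    W,_=world(P,ss)
    for (p,pts,dz) in((T,top,P[4:6]),(S,sc,P[6:8])):
        q=proj(p,W)+dz
        D=np.linalg.norm(pts[:,None]-q[None],axis=2);i=D.argmin(1)
        i=np.clip(i,1,len(q)-2);t=q[i+1]-q[i-1];t/=np.linalg.norm(t,axis=1)[:,None]
        e=pts-q[i];r+=list(e[:,0]*t[:,1]-e[:,1]*t[:,0])
    r+=list((proj(T,[[P[0],P[1],.149]])[0]+P[4:6]-pt[0]))+list((proj(S,[[P[0],P[1],.149]])[0]+P[6:8]-ps[0]))
    B,_=world(P,[SB+.005]); r+=list(proj(T,B)[0]+P[4:6]-bt[0])+list(proj(S,B)[0]+P[6:8]-bs[0])
    return np.array(r+list(np.array(P[4:])/1.0))
P0=[atz(T,*pt[0],.149)[0],atz(T,*pt[0],.149)[1],0,0,0,0,0,0]
a,b=atz(T,*pt[0],.149),atz(T,*top[2],.14);P0[2]=np.arctan2(*(b-a)[1::-1])
f=least_squares(res,P0,loss='soft_l1',x_scale=[.01,.01,.1,.1,1,1,1,1]);print(f.x,np.round(res(f.x),1))
J=f.jac;print('std',np.sqrt(np.diag(np.linalg.inv(J.T@J)))[:4]*.5)
np.save('P.npy',f.x[:4])
W,h=world(f.x,[0,.05,.09,.09+.067,SB-.038,SB]);print(np.c_[W,h])
E
python3 f1.py
```

```text
post top tri (array([0.46060304, 0.14032588, 0.15132511]), [np.float64(0.0014168148374211753), np.float64(0.0014168148374211489)])
buffer tri (array([ 0.56436205, -0.07197412,  0.14393205]), [np.float64(0.000715081384766737), np.float64(0.0007150813847668022)])
tab top tri (array([0.45966916, 0.09594735, 0.19765775]), [np.float64(0.0003808762783381644), np.float64(0.00038087627833820924)])
table depth pt [ 0.25283574 -0.02124029  0.00280431] foot [0.42351761 0.16904137 0.01214326] tin [0.57712726 0.07907555 0.09511905] bowl [ 0.44684573 -0.05412531  0.01934977]
[ 0.45959733  0.13983096 -1.6066096  -0.00915322 -0.48608585 -0.22516286
 -0.24932356 -1.21838598] [-0.1 -0.1  0.3  0.6 -0.1 -0.4 -0.5 -0.   0.5  0.  -0.8 -0.2 -0.3  0.1
 -0.  -0.1 -0.   0.5  0.6 -0.1  0.6 -0.4  0.   0.1  0.2  0.5 -0.5 -0.2
 -0.2 -1.2]
std [0.00094802 0.00090058 0.00817907 0.01090315]
[[ 0.45959733  0.13983096  0.14       -1.6066096 ]
 [ 0.45780705  0.08986302  0.14       -1.6066096 ]
 [ 0.45637482  0.04988867  0.14       -1.6066096 ]
 [ 0.47330736 -0.01387035  0.14       -1.00667191]
 [ 0.524033   -0.05662651  0.14       -0.39403235]
 [ 0.559121   -0.07121527  0.14       -0.39403235]]
```

Measured heights agree with the given ones to about 3 mm, the size of the calibration bias: post top 151 against 149 mm, buffer 144 against 140 mm, tab top 198 against 193 mm. The knock angle comes out near 0 ± 0.02 rad. I'll move in for close views from the wrist camera.

Request:
{"api": "step_arm", "payload": {
  "series": [
    [[0.09,0.03,0.03,0.01,-2],[0.09,0.055,0.06,0.02,-5],[0.09,0.08,0.09,0.03,-8],[0.09,0.105,0.12,0.04,-11],[0.09,0.125,0.15,0.05,-14],[0.09,0.145,0.18,0.06,-17],[0.09,0.16,0.215,0.07,-20],[0.09,0.17,0.25,0.08,-20],[0.09,0.18,0.29,0.09,-20],[0.09,0.185,0.33,0.09,-20],[0.09,0.185,0.37,0.09,-20],[0.09,0.185,0.41,0.09,-20],[0.09,0.185,0.45,0.09,-20],[0.09,0.185,0.49,0.09,-20],[0.09,0.185,0.53,0.09,-20],[0.09,0.185,0.56,0.09,-20],[0.09,0.185,0.58,0.09,-20],[0.09,0.185,0.59,0.09,-20],[0.09,0.185,0.59,0.09,-20],[0.09,0.185,0.59,0.09,-20]]
  ]
}}

```text
clock: 1.82
position: [0.3824, -0.0027, 0.3301]
ee_rot: [-3.14, 0.041, 0.0]
force: [-0.1, 0.1, -0.7]
width: 0.977
```

```bash
cat > w.py <<'E'
import sys
from h import *
n=sys.argv[1]
o=observe();p=cam('wrist');im,d=eyes.get_image('wrist')
cv2.imwrite(f'pics/w{n}.png',im[:,:,::-1]);np.savez(f'w{n}.npz',im=im,d=d,**p)
print(o['clock'],o['position'],o['ee_rot'],o['joints'].round(2),o['force'].round(2)); print(p['position'],rot(p['attitude'])[:,2])
Rm=R.from_rotvec(o['ee_rot']).as_matrix();print('tool y deg',np.degrees(np.arctan2(Rm[1,1],Rm[0,1])))
E
python3 w.py 1
```

```text
1.8167 [ 0.38238046 -0.00273276  0.33005965] [-3.14049540e+00  4.12575608e-02  4.33271877e-04] [ 0.28 -0.02 -0.39  1.93 -0.01  1.23 -1.71] [-0.14  0.07 -0.69]
[ 0.45498249 -0.00392887  0.47461195] [-0.27575087  0.00703987 -0.96120336]
tool y deg -91.5053413162784
```

View pics/w1.png

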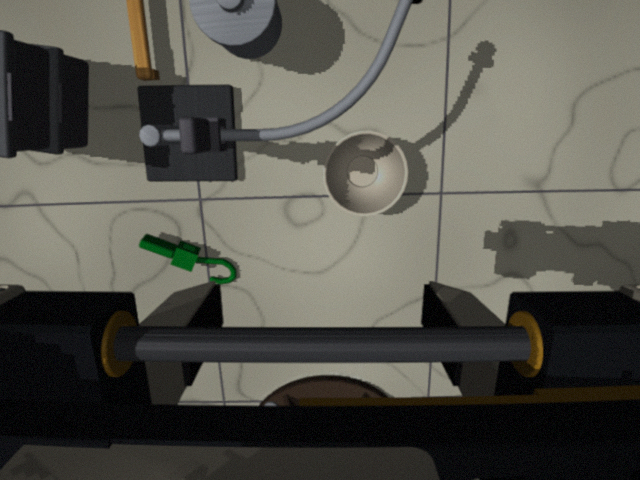

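The wrist view shows the rail from the post top (149,134) to the bend, cut off at the top of the picture near the buffer. I'll shift forward so all of it is in view.

Request:
{"api": "step_arm", "payload": {
  "series": [
    [[0.07,0.02,0.01,-0.005,0],[0.06,0.05,0.03,-0.01,0],[0.06,0.08,0.04,-0.015,0],[0.06,0.1,0.05,-0.02,0],[0.06,0.11,0.05,-0.02,0],[0.06,0.11,0.05,-0.02,0],[0.06,0.11,0.05,-0.02,0],[0.06,0.11,0.05,-0.02,0]]
  ]
}}

```text
clock: 2.53
position: [0.4916, 0.0454, 0.3102]
ee_rot: [-3.141, 0.046, 0.001]
force: [-0.3, 0.5, -0.3]
width: 0.657
```

```bash
python3 w.py 2; python3 - <<'E'
import cv2
a=cv2.imread('pics/w2.png')
cv2.imwrite('pics/w2c.png',cv2.resize(a[60:300,120:440],None,fx=2.5,fy=2.5,interpolation=cv2.INTER_CUBIC))
E
```

```text
2.5333 [0.4916074  0.04535319 0.31018115] [-3.14107794e+00  4.60634509e-02  1.28580182e-03] [ 0.17  0.2  -0.44  1.75  0.09  1.21 -1.9 ] [-0.34  0.48 -0.29]
[0.56428904 0.04402259 0.45467778] [-0.27627405  0.00721601 -0.96105181]
tool y deg -91.6803519619834
```

View pics/w2.png

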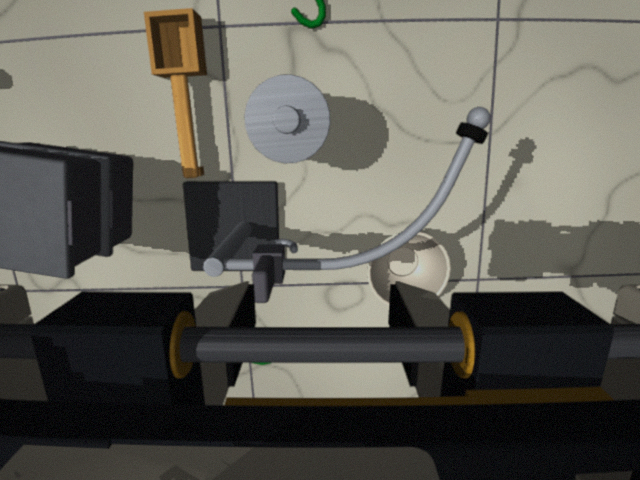

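View pics/w2c.png

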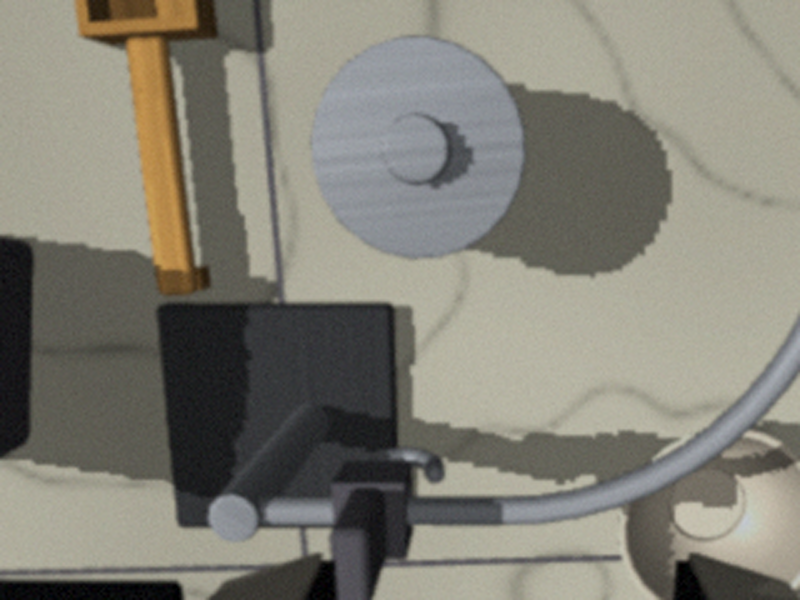

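I'll segment the rod by depth (height 0.128–0.15 m) in w1, w2 and top, and fit its centreline from that.

```bash
cat > f2.py <<'E'
from fit import *
def cloud(f):
    z=np.load(f);d=z['d'];K=z['intrinsics'];v,u=np.mgrid[:480,:640]
    q=cv2.undistortPoints(np.c_[u.ravel(),v.ravel()].astype(float)[:,None],K,z['distortion'])[:,0]
    X=np.c_[q,np.ones(len(q))]*d.ravel()[:,None]
    W=X@rot(z['attitude']).T+z['position'];return W[d.ravel()>0],np.c_[u.ravel(),v.ravel()][d.ravel()>0]
P0=np.load('P.npy')
for f in ['w1.npz','w2.npz','top0.npz','scene0.npz']:
    W,uv=cloud(f)
    ss=np.linspace(.012,SB-.003,300);C,_=world(P0,ss)
    D=np.linalg.norm(W[:,None,:2]-C[None,:,:2],axis=2) if 0 else None
    from scipy.spatial import cKDTree
    t=cKDTree(C[:,:2]);dd,i=t.query(W[:,:2])
    m=(dd<.02)&(W[:,2]>.128)&(W[:,2]<.16)&((ss[i]<.03)|(ss[i]>.066))&(i>0)&(i<299)
    Q=W[m];print(f,m.sum(),'z med',np.median(Q[:,2]),np.percentile(Q[:,2],[5,95]))
    # project silhouette pixels to centreline plane z=.14
    z=np.load(f);p={k:z[k] for k in('intrinsics','distortion','position','attitude')}
    q=cv2.undistortPoints(uv[m].astype(float)[:,None],p['intrinsics'],p['distortion'])[:,0]
    dr=np.c_[q,np.ones(len(q))]@rot(p['attitude']).T;o=p['position'];G=o+dr*((.14-o[2])/dr[:,2])[:,None]
    def res(P):
        C,h=world(P,ss);dd,i=cKDTree(C[:,:2]).query(G[:,:2]);e=G[:,:2]-C[i,:2]
        return -e[:,0]*np.sin(h[i])+e[:,1]*np.cos(h[i])
    # fix post position via along-track weak prior
    g=lambda P:np.r_[res(P)*1000,(np.array(P)-P0)[:2]*1000*3]
    r=least_squares(g,P0,x_scale=[.01,.01,.1,.1],loss='soft_l1');P=r.x
    e=res(P);print(' P',P.round(4),'rms mm',e.std()*1e3); C2,h=world(P,[0,.05,.09,.157,SB]);print(C2[:,:2].round(4).tolist(),h.round(3))
    sP=ss[cKDTree(world(P,ss)[0][:,:2]).query(G[:,:2])[1]]
    print(' bins',[(round(a,2),round(e[(sP>=a)&(sP<a+.03)].mean()*1e3,2)) for a in np.arange(.0,.26,.03) if ((sP>=a)&(sP<a+.03)).sum()>3])
    # post
    m=(np.hypot(*(W[:,:2]-P0[:2]).T)<.02)&(W[:,2]>.143)&(W[:,2]<.16);
    if m.sum(): print(' post',W[m].mean(0),(W[m].max(0)+W[m].min(0))/2,m.sum())
    # buffer & tab
    m=(np.hypot(*(W[:,:2]-C2[4,:2]).T)<.02)&(W[:,2]>.146)&(W[:,2]<.165)
    if m.sum(): print(' buf',W[m].mean(0),m.sum())
    m=(np.hypot(*(W[:,:2]-world(P0,[.045])[0][0,:2]).T)<.03)&(W[:,2]>.185)&(W[:,2]<.2)
    if m.sum(): print(' tabtop',W[m].mean(0),(W[m].max(0)+W[m].min(0))/2,W[m].max(0)-W[m].min(0),m.sum())
E
python3 f2.py
```

```text
w1.npz 3211 z med 0.1447551288912191 [0.1420757  0.14641273]
 P [ 0.4568  0.1402 -1.6015 -0.0331] rms mm 2.8735342639588244
[[0.4568, 0.1402], [0.4553, 0.0903], [0.4541, 0.0503], [0.4698, -0.0138], [0.5545, -0.0727]] [-1.602 -1.602 -1.602 -1.026 -0.413]
 bins [(np.float64(0.0), np.float64(-0.11)), (np.float64(0.06), np.float64(0.04)), (np.float64(0.09), np.float64(-0.07)), (np.float64(0.12), np.float64(0.02)), (np.float64(0.15), np.float64(0.17)), (np.float64(0.18), np.float64(-0.09)), (np.float64(0.21), np.float64(0.09)), (np.float64(0.24), np.float64(0.01))]
 post [0.45687868 0.13520554 0.14807086] [0.4569273  0.13385153 0.14728005] 511
 buf [ 0.54449238 -0.06790512  0.14644345] 43
 tabtop [0.45566904 0.09089801 0.19249695] [0.45540643 0.09205571 0.19037452] [0.02550377 0.01313996 0.0105658 ] 675
w2.npz 3061 z med 0.14478841054841707 [0.14125234 0.14641941]
 P [ 0.457   0.1398 -1.6043 -0.0278] rms mm 3.0643190511367067
[[0.457, 0.1398], [0.4553, 0.0899], [0.4539, 0.0499], [0.4698, -0.0142], [0.5547, -0.0729]] [-1.604 -1.604 -1.604 -1.023 -0.41 ]
 bins [(np.float64(0.0), np.float64(
[... 1479 characters left out ...]
4576, 0.0897], [0.4559, 0.0497], [0.471, -0.0145], [0.5552, -0.0742]] [-1.613 -1.613 -1.613 -1.035 -0.422]
 bins [(np.float64(0.0), np.float64(0.12)), (np.float64(0.03), np.float64(-3.23)), (np.float64(0.06), np.float64(0.53)), (np.float64(0.09), np.float64(0.26)), (np.float64(0.12), np.float64(0.06)), (np.float64(0.15), np.float64(-0.43)), (np.float64(0.18), np.float64(-0.24)), (np.float64(0.21), np.float64(-0.06)), (np.float64(0.24), np.float64(0.51))]
 post [0.46196141 0.13703093 0.14751118] [0.46077399 0.13421976 0.14701438] 99
 buf [ 0.56461394 -0.07281363  0.14924969] 78
 tabtop [0.46195562 0.09364573 0.19115706] [0.45905754 0.09289317 0.19030935] [0.02803561 0.01244418 0.0104825 ] 111
```

```bash
cat >> f2.py <<'E'
print('----')
for f in ['w1.npz','w2.npz','top0.npz','scene0.npz']:
    W,uv=cloud(f)
    m=(np.hypot(*(W[:,:2]-np.array([.457,.093])).T)<.03)&(W[:,2]>.191)&(W[:,2]<.2)
    r=cv2.minAreaRect((W[m][:,:2]*1000).astype(np.float32));print(f,'tab',W[m].mean(0).round(4),r,m.sum())
    m=(np.hypot(*(W[:,:2]-np.array([.458,.140])).T)<.02)&(W[:,2]>.1475)&(W[:,2]<.16)
    print('  post',W[m].mean(0).round(4),cv2.minEnclosingCircle((W[m][:,:2]*1000).astype(np.float32)))
    m=(np.hypot(*(W[:,:2]-np.array([.558,-.073])).T)<.03)&(W[:,2]>.147)&(W[:,2]<.155)
    r=cv2.minAreaRect((W[m][:,:2]*1000).astype(np.float32));print('  buf',W[m].mean(0).round(4),r,m.sum())
E
python3 f2.py | sed -n '/----/,$p'
```

```text
----
w1.npz tab [0.4556 0.0917 0.1933] ((455.4613037109375, 92.28973388671875), (12.273344993591309, 25.076244354248047), 87.69657897949219) 562
  post [0.4569 0.1385 0.1493] ((456.80938720703125, 138.5914306640625), 9.093986511230469)
  buf [ 0.541  -0.067   0.1472] ((542.1295776367188, -67.1833724975586), (3.7876884937286377, 14.642959594726562), 66.17443084716797) 7
w2.npz tab [0.4567 0.0919 0.1934] ((455.9577331542969, 92.2922592163086), (11.434194564819336, 25.673540115356445), 89.6075439453125) 471
  post [0.4573 0.1383 0.1494] ((457.23382568359375, 138.5323944091797), 8.910295486450195)
  buf [ 0.5646 -0.0757  0.1499] ((557.4192504882812, -74.0758056640625), (20.889728546142578, 42.07172393798828), 84.73998260498047) 544
top0.npz tab [0.4591 0.0947 0.193 ] ((459.4762268066406, 94.89086151123047), (10.720922470092773, 24.305084228515625), 89.83290100097656) 109
  post [0.4603 0.141  0.1491] ((460.1479187011719, 141.23580932617188), 8.751474380493164)
  buf [ 0.5674 -0.0736  0.1496] ((566.65185546875, -73.7569808959961), (23.436874389648438, 22.09691619873047), 19.1903018951416) 106
scene0.npz tab [0.4604 0.0928 0.1932] ((458.4263000488281, 92.48504638671875), (11.3455228805542, 26.726655960083008), 89.24755096435547) 68
  post [0.4608 0.139  0.1492] ((460.7676086425781, 138.78607177734375), 9.207558631896973)
  buf [ 0.5678 -0.0749  0.1498] ((559.7484741210938, -74.55184936523438), (20.17608070373535, 43.48476028442383), 83.14991760253906) 77
```

All views agree on the relative geometry: tab 46 mm from the post (inside the stated 40–60), yaw about −1.604 rad, knock about −0.028 rad. I'll descend over the tab, open 60 mm.

Request:
{"api": "step_arm", "payload": {
  "series": [
    [[0.06,-0.017,0.024,-0.02,0],[0.06,-0.034,0.0475,-0.04,0],[0.06,-0.034,0.0475,-0.06,0],[0.06,-0.034,0.0475,-0.08,0],[0.06,-0.034,0.0475,-0.1,0],[0.06,-0.034,0.0475,-0.115,0],[0.06,-0.034,0.0475,-0.125,0],[0.06,-0.034,0.0475,-0.133,0],[0.06,-0.034,0.0475,-0.135,0],[0.06,-0.034,0.0475,-0.135,0],[0.06,-0.034,0.0475,-0.135,0],[0.06,-0.034,0.0475,-0.135,0]]
  ]
}}

```text
clock: 3.58
position: [0.4581, 0.0932, 0.1762]
ee_rot: [-3.141, 0.046, -0.002]
force: [0.4, 0.1, 1.0]
width: 0.65
```

```bash
python3 w.py 3; python3 - <<'E'
from h import *
im,d=eyes.get_image('scene');cv2.imwrite('pics/s3.png',cv2.resize(im[100:300,180:440,::-1],None,fx=3,fy=3))
E
```

```text
3.5833 [0.45807585 0.0931576  0.17616241] [-3.14086496e+00  4.58693127e-02 -1.68042437e-03] [ 0.07  0.3  -0.47  2.    0.17  0.88 -2.09] [0.38 0.12 1.  ]
[0.53050847 0.09180749 0.32082792] [-0.27439785  0.00741387 -0.96158767]
tool y deg -91.67336814371163
```

View pics/w3.png

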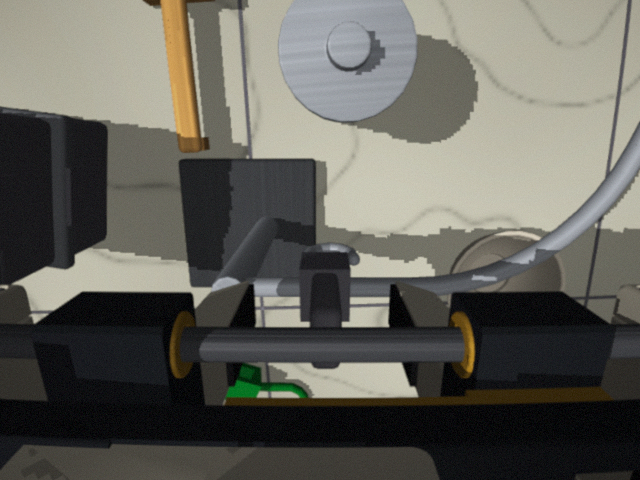

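View pics/s3.png

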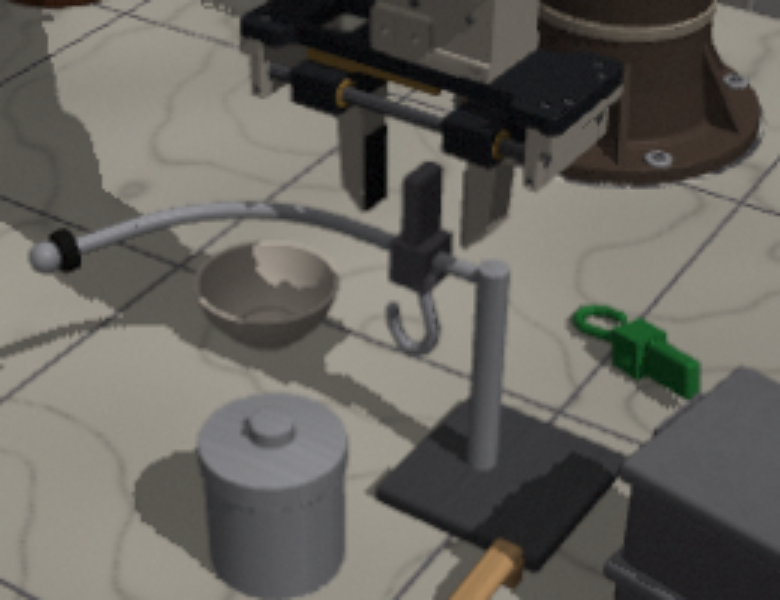

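The tab sits between the pads: wrist col ~325 against a jaw midpoint of ~322. In the scene view the tips flank the tab at its mid-height. I'll close gently.

Request:
{"api": "step_arm", "payload": {
  "series": [
    [[0.04,0,0,0,0],[0.02,0,0,0,0],[0.008,0,0,0,0],[0.004,0,0,0,0],[0.004,0,0,0,0],[0.004,0,0,0,0],[0.004,0,0,0,0],[0.004,0,0,0,0],[0.004,0,0,0,0],[0.004,0,0,0,0],[0.004,0,0,0,0],[0.004,0,0,0,0],[0.004,0,0,0,0]]
  ],
  "squeeze": 8
}}

```text
clock: 4.77
position: [0.458, 0.093, 0.176]
ee_rot: [-3.141, 0.046, -0.001]
force: [-0.7, -1.1, -0.4]
width: 0.13
```

```bash
python3 -c "
from h import *
o=observe();print(o['position'],o['force'],o['ft_torque'],o['width']*.0918)"
```

```text
[0.45799876 0.0930066  0.17598348] [-0.7249924  -1.12714572 -0.43663775] [-0.30087983 -0.00615021  0.00255975] 0.011933797516628165
```

It's gripped, with an opening of 11.9 mm against the 12 mm tab. I'll work out the path.

```bash
cat > path.py <<'E'
from fit import *
import sys
# usage: path.py k yaw dxoff dyoff s1 s2 n ; anchor TCP(0.4580,0.0930) at s=.0463
k,yaw,ox,oy,s1,s2,n=[float(a) for a in sys.argv[1:8]]
s0=.0463;x0=.458-s0*np.cos(yaw)+ox;y0=.093-s0*np.sin(yaw)+oy
o=observe();Rm=R.from_rotvec(o['ee_rot']).as_matrix();ty=np.arctan2(Rm[1,1],Rm[0,1])
W,h=world([x0,y0,yaw,k],np.linspace(s1,s2,int(n)))
print(o['clock'],o['position'].round(4),'ty',np.degrees(ty).round(2),'F',o['force'].round(1),'T',o['ft_torque'].round(2),'w',o['width']*.0918)
c=np.array([np.cos(ty),np.sin(ty)]);l=np.array([-c[1],c[0]])
print('along F',(o['force'][:2]@c).round(2),'left F',(o['force'][:2]@l).round(2))
for s,w,a in zip(np.linspace(s1,s2,int(n)),W,h): print(round(s,4),(w[:2]-o['position'][:2]).round(4),round(np.degrees(a-ty),2), 'abs',w[:2].round(4))
E
python3 path.py -.028 -1.604 0 0 .0463 .09 9
```

```text
4.7667 [0.458 0.093 0.176] ty -91.68 F [-0.7 -1.1 -0.4] T [-0.3  -0.01  0.  ] w 0.011933797516628165
along F 1.15 left F -0.69
0.0463 [ 0. -0.] -0.22 abs [0.458 0.093]
0.0518 [-0.0002 -0.0055] -0.22 abs [0.4578 0.0875]
0.0572 [-0.0004 -0.0109] -0.22 abs [0.4576 0.0821]
0.0627 [-0.0005 -0.0164] -0.22 abs [0.4575 0.0766]
0.0682 [-0.0007 -0.0218] -0.22 abs [0.4573 0.0712]
0.0736 [-0.0009 -0.0273] -0.22 abs [0.4571 0.0657]
0.0791 [-0.0011 -0.0328] -0.22 abs [0.4569 0.0602]
0.0845 [-0.0013 -0.0382] -0.22 abs [0.4567 0.0548]
0.09 [-0.0014 -0.0437] -0.22 abs [0.4565 0.0493]
```

Request:
{"api": "step_arm", "payload": {
  "series": [
    [[0.004,0,0,0.0005,0],[0.004,0,0,0.001,0],[0.004,0,-0.001,0.0015,0],[0.004,-0.0001,-0.003,0.0015,0],[0.004,-0.0002,-0.006,0.0015,0],[0.004,-0.0003,-0.009,0.0015,0],[0.004,-0.0004,-0.012,0.0015,0],[0.004,-0.0005,-0.015,0.0015,0],[0.004,-0.0006,-0.018,0.0015,0],[0.004,-0.0007,-0.021,0.0015,0],[0.004,-0.0008,-0.024,0.0015,0],[0.004,-0.0009,-0.027,0.0015,0],[0.004,-0.001,-0.03,0.0015,0],[0.004,-0.001,-0.031,0.0015,0],[0.004,-0.001,-0.031,0.0015,0],[0.004,-0.001,-0.031,0.0015,0]]
  ]
}}

```text
clock: 6.1
position: [0.457, 0.0621, 0.1775]
ee_rot: [-3.141, 0.046, -0.001]
force: [0.1, 0.0, -2.1]
width: 0.127
```

```bash
python3 path.py -.028 -1.604 0 0 .0773 .12 8
```

```text
6.1 [0.457  0.0621 0.1775] ty -91.68 F [ 0.1  0.  -2.1] T [0.04 0.04 0.02] w 0.011703163396646232
along F -0.01 left F 0.12
0.0773 [-0. -0.] -0.22 abs [0.457 0.062]
0.0834 [-0.0002 -0.0061] -0.22 abs [0.4568 0.0559]
0.0895 [-0.0004 -0.0122] -0.22 abs [0.4566 0.0498]
0.0956 [-0.0007 -0.0183] 1.09 abs [0.4563 0.0437]
0.1017 [-0.0006 -0.0244] 4.27 abs [0.4565 0.0376]
0.1078 [-0.0001 -0.0305] 7.45 abs [0.4569 0.0315]
0.1139 [ 0.0007 -0.0366] 10.62 abs [0.4577 0.0255]
0.12 [ 0.0018 -0.0426] 13.8 abs [0.4588 0.0195]
```

The slide is free, with no side force and about 2 N of slider weight. I'll go into the bend in short pieces and read the force each time.

Request:
{"api": "step_arm", "payload": {
  "series": [
    [[0.004,-0.0001,-0.003,0,0],[0.004,-0.0002,-0.006,0,0],[0.004,-0.0003,-0.009,0,-0.1],[0.004,-0.0004,-0.012,0,-0.1],[0.004,-0.0006,-0.015,0,0.3],[0.004,-0.0007,-0.018,0,1.1],[0.004,-0.0006,-0.021,0,2.5],[0.004,-0.0006,-0.0244,0,4.2],[0.004,-0.0004,-0.0275,0,5.8],[0.004,-0.0001,-0.0305,0,7.4],[0.004,-0.0001,-0.0305,0,7.4],[0.004,-0.0001,-0.0305,0,7.4]]
  ]
}}

```text
clock: 7.1
position: [0.4569, 0.0313, 0.1775]
ee_rot: [-3.137, -0.155, -0.001]
force: [0.9, 0.1, -2.9]
width: 0.13
```

```bash
python3 path.py -.028 -1.604 0 0 .1078 .15 11
```

```text
7.1 [0.4569 0.0313 0.1775] ty -84.34 F [ 0.9  0.1 -2.9] T [-0.03  0.04 -0.01] w 0.011909006449668821
along F -0.04 left F 0.86
0.1078 [0.     0.0003] 0.1 abs [0.4569 0.0315]
0.112 [ 0.0005 -0.0039] 2.3 abs [0.4574 0.0274]
0.1162 [ 0.0012 -0.0081] 4.5 abs [0.4581 0.0232]
0.1205 [ 0.002  -0.0122] 6.7 abs [0.4589 0.0191]
0.1247 [ 0.003  -0.0163] 8.9 abs [0.4599 0.0149]
0.1289 [ 0.0041 -0.0204] 11.1 abs [0.461  0.0109]
0.1331 [ 0.0054 -0.0244] 13.29 abs [0.4623 0.0069]
0.1373 [ 0.0069 -0.0283] 15.49 abs [0.4638 0.0029]
0.1416 [ 0.0085 -0.0323] 17.69 abs [ 0.4654 -0.001 ]
0.1458 [ 0.0102 -0.0361] 19.89 abs [ 0.4671 -0.0048]
0.15 [ 0.0121 -0.0399] 22.09 abs [ 0.469  -0.0086]
```

Request:
{"api": "step_arm", "payload": {
  "series": [
    [[0.004,0.0003,-0.002,0,1.2],[0.004,0.0005,-0.0039,0,2.3],[0.004,0.0008,-0.006,0,3.4],[0.004,0.0012,-0.0081,0,4.5],[0.004,0.0016,-0.0101,0,5.6],[0.004,0.002,-0.0122,0,6.7],[0.004,0.0025,-0.0143,0,7.8],[0.004,0.003,-0.0163,0,8.9],[0.004,0.0035,-0.0184,0,10],[0.004,0.0041,-0.0204,0,11.1],[0.004,0.0041,-0.0204,0,11.1],[0.004,0.0041,-0.0204,0,11.1]]
  ]
}}

```text
clock: 8.1
position: [0.461, 0.0107, 0.1775]
ee_rot: [-3.108, -0.457, -0.001]
force: [-0.8, 0.7, -1.4]
width: 0.13
```

```bash
python3 path.py -.028 -1.604 0 0 .1289 .155 8
```

```text
8.1 [0.461  0.0107 0.1775] ty -73.26 F [-0.8  0.7 -1.4] T [-0.07 -0.01  0.05] w 0.011959621326481946
along F -0.9 left F -0.55
0.1289 [0.     0.0001] 0.01 abs [0.461  0.0109]
0.1326 [ 0.0011 -0.0034] 1.96 abs [0.4621 0.0073]
0.1364 [ 0.0024 -0.0069] 3.9 abs [0.4634 0.0038]
0.1401 [ 0.0038 -0.0104] 5.84 abs [4.648e-01 4.000e-04]
0.1438 [ 0.0053 -0.0138] 7.78 abs [ 0.4663 -0.0031]
0.1475 [ 0.0069 -0.0172] 9.73 abs [ 0.4679 -0.0064]
0.1513 [ 0.0086 -0.0205] 11.67 abs [ 0.4696 -0.0097]
0.155 [ 0.0104 -0.0237] 13.61 abs [ 0.4714 -0.013 ]
```

```bash
python3 w.py 4; python3 - <<'E'
import cv2
a=cv2.imread('pics/w4.png')[150:400,200:520];cv2.imwrite('pics/w4c.png',cv2.resize(a,None,fx=2.5,fy=2.4))
E
```

```text
8.1 [0.46100639 0.01073727 0.17747759] [-3.10764746e+00 -4.57250665e-01 -1.15467163e-03] [ 0.27  0.29 -0.5   2.01  0.18  0.89 -1.6 ] [-0.79  0.7  -1.44]
[0.53038918 0.03286513 0.3221128 ] [-0.26327549 -0.07950369 -0.96143912]
tool y deg -73.25942383847062
```

View pics/w4c.png

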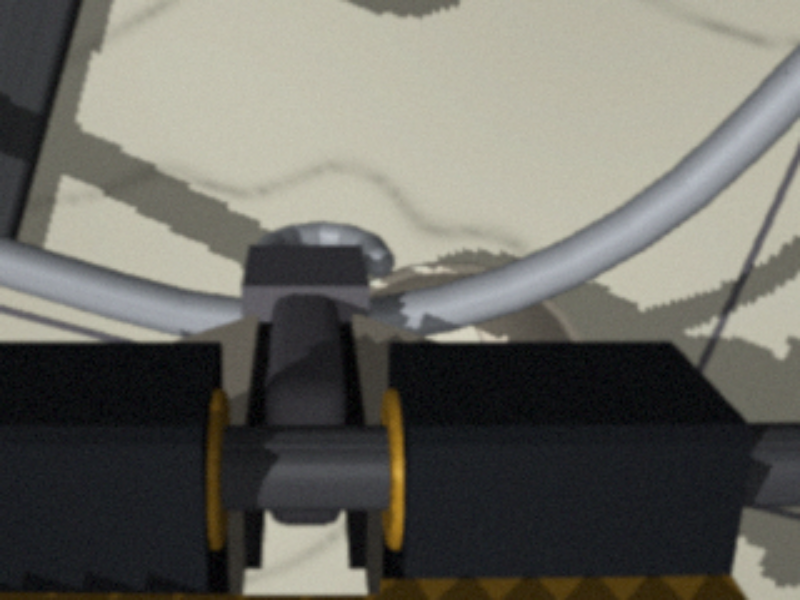

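The crop shows the block square on the rod near (305,290), with the rod leaving both ends symmetrically. Forces are under 1 N, so I'll go on.

Request:
{"api": "step_arm", "payload": {
  "series": [
    [[0.004,0.0005,-0.0017,0,1],[0.004,0.0011,-0.0034,0,2],[0.004,0.0017,-0.0052,0,2.9],[0.004,0.0024,-0.0069,0,3.9],[0.004,0.0031,-0.0087,0,4.9],[0.004,0.0038,-0.0104,0,5.8],[0.004,0.0045,-0.0121,0,6.8],[0.004,0.0053,-0.0138,0,7.8],[0.004,0.0061,-0.0155,0,8.8],[0.004,0.0069,-0.0172,0,9.7],[0.004,0.0077,-0.0189,0,10.7],[0.004,0.0086,-0.0205,0,11.7],[0.004,0.0095,-0.0221,0,12.7],[0.004,0.0104,-0.0237,0,13.6],[0.004,0.0104,-0.0237,0,13.6],[0.004,0.0104,-0.0237,0,13.6]]
  ]
}}

```text
clock: 9.48
position: [0.4714, -0.0129, 0.1774]
ee_rot: [-3.032, -0.822, -0.001]
force: [0.7, 0.4, -2.1]
width: 0.133
```

```bash
python3 path.py -.028 -1.604 0 0 .155 .183 9;python3 w.py 5; python3 - <<'E'
import cv2
a=cv2.imread('pics/w5.png')[150:400,200:520];cv2.imwrite('pics/w5c.png',cv2.resize(a,None,fx=2.5,fy=2.4))
E
```

```text
9.4833 [ 0.4714 -0.0129  0.1774] ty -59.67 F [ 0.7  0.4 -2.1] T [-0.    0.01  0.04] w 0.012203341504029769
along F 0.02 left F 0.81
0.155 [ 0.     -0.0001] 0.02 abs [ 0.4714 -0.013 ]
0.1585 [ 0.0018 -0.0031] 1.85 abs [ 0.4732 -0.016 ]
0.162 [ 0.0037 -0.006 ] 3.67 abs [ 0.4751 -0.0189]
0.1655 [ 0.0057 -0.0089] 5.49 abs [ 0.4771 -0.0218]
0.169 [ 0.0078 -0.0117] 7.32 abs [ 0.4792 -0.0246]
0.1725 [ 0.01   -0.0144] 9.14 abs [ 0.4814 -0.0273]
0.176 [ 0.0123 -0.0171] 10.96 abs [ 0.4837 -0.03  ]
0.1795 [ 0.0146 -0.0197] 12.79 abs [ 0.486  -0.0326]
0.183 [ 0.0171 -0.0222] 14.61 abs [ 0.4885 -0.0351]
9.4833 [ 0.47140358 -0.01290343  0.1774484 ] [-3.03155344e+00 -8.21528900e-01 -1.02823260e-03] [ 0.35  0.31 -0.53  1.98  0.2   0.9  -1.33] [ 0.71  0.39 -2.15]
[0.53382449 0.02524206 0.3220968 ] [-0.23754651 -0.13882286 -0.96140515]
tool y deg -59.674837088797624
```

View pics/w5c.png

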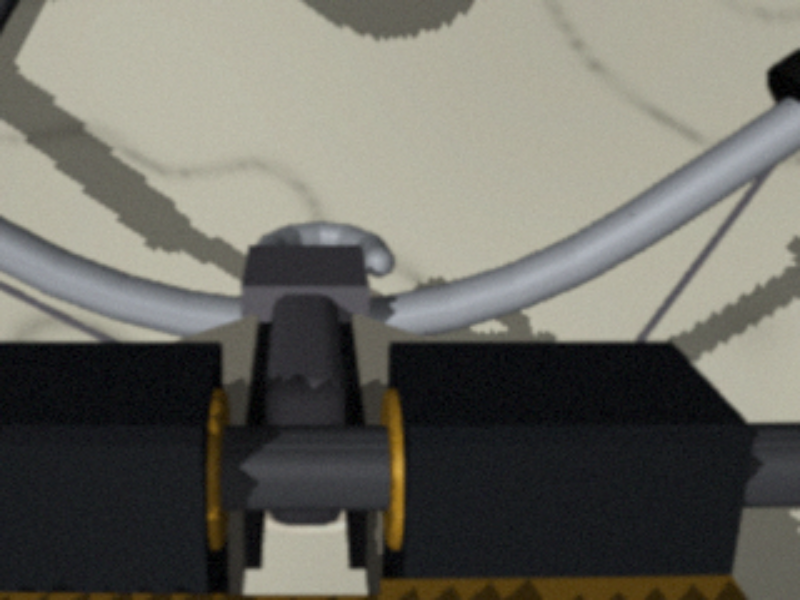

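The block is still square on the rod, and the buffer now shows at top right (790,85). Side force is 0.8 N.

Request:
{"api": "step_arm", "payload": {
  "series": [
    [[0.004,0.0009,-0.0016,0,0.9],[0.004,0.0018,-0.0031,0,1.9],[0.004,0.0027,-0.0046,0,2.8],[0.004,0.0037,-0.006,0,3.7],[0.004,0.0047,-0.0075,0,4.6],[0.004,0.0057,-0.0089,0,5.5],[0.004,0.0067,-0.0103,0,6.4],[0.004,0.0078,-0.0117,0,7.3],[0.004,0.0089,-0.0131,0,8.2],[0.004,0.01,-0.0144,0,9.1],[0.004,0.0111,-0.0158,0,10],[0.004,0.0123,-0.0171,0,11],[0.004,0.0134,-0.0184,0,11.9],[0.004,0.0146,-0.0197,0,12.8],[0.004,0.0158,-0.021,0,13.7],[0.004,0.0171,-0.0222,0,14.6],[0.004,0.0171,-0.0222,0,14.6],[0.004,0.0171,-0.0222,0,14.6]]
  ]
}}

```text
clock: 11.03
position: [0.4885, -0.035, 0.1774]
ee_rot: [-2.902, -1.2, -0.001]
force: [1.4, -0.2, -3.0]
width: 0.13
```

```bash
python3 path.py -.028 -1.604 0 0 .183 .215 9;python3 w.py 6; python3 - <<'E'
import cv2
a=cv2.imread('pics/w6.png')[150:400,200:520];cv2.imwrite('pics/w6c.png',cv2.resize(a,None,fx=2.5,fy=2.4))
E
```

```text
11.0333 [ 0.4885 -0.035   0.1774] ty -45.08 F [ 1.4 -0.2 -3. ] T [-0.04 -0.02 -0.03] w 0.011975076676006653
along F 1.11 left F 0.84
0.183 [-0.     -0.0001] 0.02 abs [ 0.4885 -0.0351]
0.187 [ 0.0028 -0.0028] 2.1 abs [ 0.4913 -0.0379]
0.191 [ 0.0058 -0.0055] 4.19 abs [ 0.4943 -0.0405]
0.195 [ 0.0089 -0.0081] 6.27 abs [ 0.4974 -0.0431]
0.199 [ 0.012  -0.0105] 8.35 abs [ 0.5006 -0.0456]
0.203 [ 0.0153 -0.0129] 10.44 abs [ 0.5038 -0.0479]
0.207 [ 0.0186 -0.0151] 12.52 abs [ 0.5071 -0.0501]
0.211 [ 0.022  -0.0172] 14.6 abs [ 0.5105 -0.0522]
0.215 [ 0.0255 -0.0191] 16.69 abs [ 0.514  -0.0542]
11.0333 [ 0.4885128  -0.03502927  0.17742733] [-2.90247478e+00 -1.19973887e+00 -8.84964710e-04] [ 0.42  0.35 -0.57  1.94  0.23  0.92 -1.06] [ 1.38 -0.19 -3.02]
[0.53948265 0.01795971 0.32207144] [-0.19527168 -0.19387544 -0.96139549]
tool y deg -45.08444350451581
```

View pics/w6c.png

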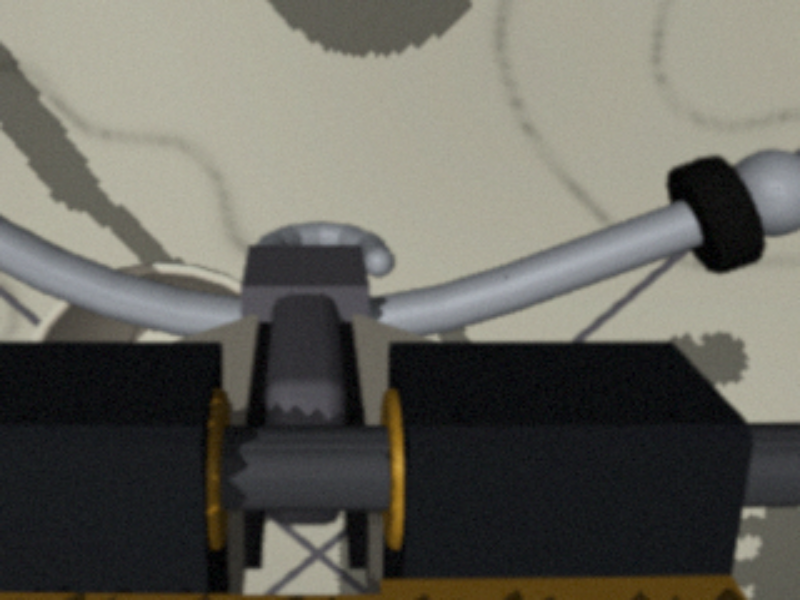

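The block is free and symmetric on the rod, with the buffer at (715,215). I'll continue.

Request:
{"api": "step_arm", "payload": {
  "series": [
    [[0.004,0.0014,-0.0014,0,1],[0.004,0.0028,-0.0028,0,2.1],[0.004,0.0043,-0.0042,0,3.1],[0.004,0.0058,-0.0055,0,4.2],[0.004,0.0073,-0.0068,0,5.2],[0.004,0.0089,-0.0081,0,6.3],[0.004,0.0104,-0.0093,0,7.3],[0.004,0.012,-0.0105,0,8.4],[0.004,0.0136,-0.0117,0,9.4],[0.004,0.0153,-0.0129,0,10.4],[0.004,0.0169,-0.014,0,11.5],[0.004,0.0186,-0.0151,0,12.5],[0.004,0.0203,-0.0162,0,13.6],[0.004,0.022,-0.0172,0,14.6],[0.004,0.0238,-0.0182,0,15.6],[0.004,0.0255,-0.0191,0,16.7],[0.004,0.0255,-0.0191,0,16.7],[0.004,0.0255,-0.0191,0,16.7]]
  ]
}}

```text
clock: 12.58
position: [0.514, -0.0541, 0.1774]
ee_rot: [-2.697, -1.608, -0.001]
force: [-0.0, 0.0, -2.5]
width: 0.128
```

```bash
python3 path.py -.028 -1.604 0 0 .215 .255 11;python3 w.py 7; python3 - <<'E'
import cv2
a=cv2.imread('pics/w7.png')[150:400,200:520];cv2.imwrite('pics/w7c.png',cv2.resize(a,None,fx=2.5,fy=2.4))
E
```

```text
12.5833 [ 0.514  -0.0541  0.1774] ty -28.39 F [-0.   0.  -2.5] T [-0.04 -0.02 -0.  ] w 0.011780327980760117
along F -0.03 left F 0.01
0.215 [ 0.0001 -0.0001] -0.01 abs [ 0.514  -0.0542]
0.219 [ 0.0036 -0.0019] 2.08 abs [ 0.5176 -0.056 ]
0.223 [ 0.0072 -0.0037] 4.16 abs [ 0.5212 -0.0577]
0.227 [ 0.0109 -0.0053] 4.89 abs [ 0.5249 -0.0593]
0.231 [ 0.0146 -0.0069] 4.89 abs [ 0.5285 -0.0609]
0.235 [ 0.0182 -0.0084] 4.89 abs [ 0.5322 -0.0625]
0.239 [ 0.0219 -0.01  ] 4.89 abs [ 0.5359 -0.0641]
0.243 [ 0.0256 -0.0116] 4.89 abs [ 0.5395 -0.0657]
0.247 [ 0.0292 -0.0132] 4.89 abs [ 0.5432 -0.0673]
0.251 [ 0.0329 -0.0148] 4.89 abs [ 0.5469 -0.0689]
0.255 [ 0.0366 -0.0164] 4.89 abs [ 0.5505 -0.0705]
12.5833 [ 0.51395585 -0.05406112  0.17735496] [-2.69734161e+00 -1.60816918e+00 -5.11334899e-04] [ 0.48  0.4  -0.62  1.88  0.28  0.95 -0.77] [-0.02  0.03 -2.55]
[0.54779397 0.01176224 0.32202906] [-0.13179775 -0.24145067 -0.96142131]
tool y deg -28.39274029059463
```

View pics/w7c.png

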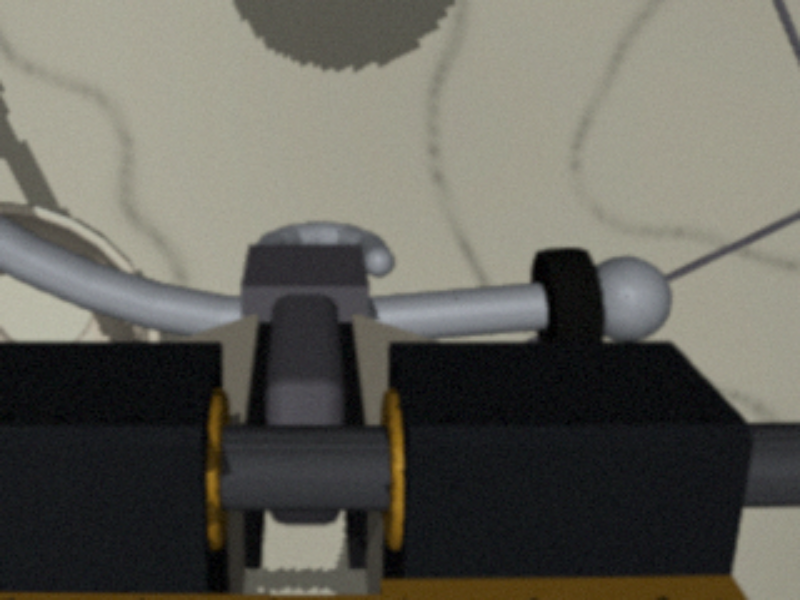

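Forces are zero. The last straight and the buffer (568,295) are ahead. I'll go to about 7 mm short of the buffer.

Request:
{"api": "step_arm", "payload": {
  "series": [
    [[0.004,0.0018,-0.001,0,1],[0.004,0.0036,-0.0019,0,2],[0.004,0.0054,-0.0028,0,3.1],[0.004,0.0072,-0.0037,0,4.1],[0.004,0.009,-0.0045,0,4.7],[0.004,0.0109,-0.0053,0,4.9],[0.004,0.0127,-0.0061,0,4.9],[0.004,0.0146,-0.0069,0,4.9],[0.004,0.0164,-0.0076,0,4.9],[0.004,0.0182,-0.0084,0,4.9],[0.004,0.02,-0.0092,0,4.9],[0.004,0.0219,-0.01,0,4.9],[0.004,0.0219,-0.01,0,4.9],[0.004,0.0219,-0.01,0,4.9]]
  ]
}}

```text
clock: 13.8
position: [0.5359, -0.064, 0.1774]
ee_rot: [-2.626, -1.722, -0.0]
force: [0.1, 0.3, -2.3]
width: 0.13
```

```bash
python3 path.py -.028 -1.604 0 0 .239 .255 9;python3 w.py 8; python3 - <<'E'
import cv2
a=cv2.imread('pics/w8.png')[150:400,200:520];cv2.imwrite('pics/w8c.png',cv2.resize(a,None,fx=2.5,fy=2.4))
E
```

```text
13.8 [ 0.5359 -0.064   0.1774] ty -23.5 F [ 0.1  0.3 -2.3] T [-0.02 -0.03 -0.02] w 0.01192714488635005
along F -0.01 left F 0.31
0.239 [ 0.     -0.0001] -0.0 abs [ 0.5359 -0.0641]
0.241 [ 0.0018 -0.0009] -0.0 abs [ 0.5377 -0.0649]
0.243 [ 0.0037 -0.0017] -0.0 abs [ 0.5395 -0.0657]
0.245 [ 0.0055 -0.0025] -0.0 abs [ 0.5414 -0.0665]
0.247 [ 0.0073 -0.0033] -0.0 abs [ 0.5432 -0.0673]
0.249 [ 0.0092 -0.0041] -0.0 abs [ 0.545  -0.0681]
0.251 [ 0.011  -0.0049] -0.0 abs [ 0.5469 -0.0689]
0.253 [ 0.0129 -0.0057] -0.0 abs [ 0.5487 -0.0697]
0.255 [ 0.0147 -0.0065] -0.0 abs [ 0.5505 -0.0705]
13.8 [ 0.53585245 -0.06400011  0.17735731] [-2.62627892e+00 -1.72171069e+00 -4.47616756e-04] [ 0.49  0.44 -0.63  1.82  0.31  0.98 -0.68] [ 0.12  0.29 -2.29]
[0.56400423 0.00458274 0.32199701] [-0.11093045 -0.25170511 -0.96142549]
tool y deg -23.50465138295391
```

View pics/w8c.png

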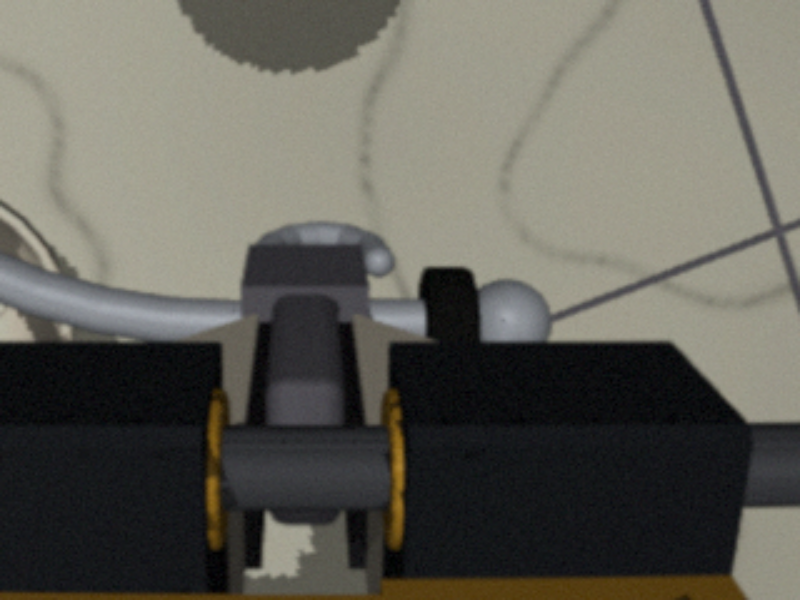

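The rod lies level with the tool, and the gap of about 58 px is 11.4 mm, which agrees with the model. I'll firm up the grip and creep onto the buffer.

Request:
{"api": "step_arm", "payload": {
  "series": [
    [[0.004,0,0,0,0],[0.004,0.0009,-0.0004,0,0],[0.004,0.0018,-0.0008,0,0],[0.004,0.0037,-0.0016,0,0],[0.004,0.0055,-0.0024,0,0],[0.004,0.0073,-0.0032,0,0],[0.004,0.0087,-0.0038,0,0],[0.004,0.0101,-0.0044,0,0],[0.004,0.011,-0.0048,0,0],[0.004,0.011,-0.0048,0,0],[0.004,0.011,-0.0048,0,0]]
  ],
  "squeeze": 25
}}

```text
clock: 14.77
position: [0.5467, -0.0687, 0.1773]
ee_rot: [-2.626, -1.722, -0.0]
force: [0.3, -0.2, -2.7]
width: 0.128
```

```bash
python3 path.py -.028 -1.604 0 0 .251 .257 7
```

```text
14.7667 [ 0.5467 -0.0687  0.1773] ty -23.5 F [ 0.3 -0.2 -2.7] T [-0.05 -0.08  0.04] w 0.011733126615360138
along F 0.34 left F -0.12
0.251 [ 0.0002 -0.0002] -0.01 abs [ 0.5469 -0.0689]
0.252 [ 0.0011 -0.0006] -0.01 abs [ 0.5478 -0.0693]
0.253 [ 0.002 -0.001] -0.01 abs [ 0.5487 -0.0697]
0.254 [ 0.0029 -0.0014] -0.01 abs [ 0.5496 -0.0701]
0.255 [ 0.0039 -0.0018] -0.01 abs [ 0.5505 -0.0705]
0.256 [ 0.0048 -0.0022] -0.01 abs [ 0.5515 -0.0709]
0.257 [ 0.0057 -0.0026] -0.01 abs [ 0.5524 -0.0713]
```

No contact yet, so I'll creep 1.5 mm more.

Request:
{"api": "step_arm", "payload": {
  "series": [
    [[0.004,0.0005,-0.0002,0,0],[0.004,0.0009,-0.0004,0,0],[0.004,0.0014,-0.0006,0,0],[0.004,0.0014,-0.0006,0,0],[0.004,0.0014,-0.0006,0,0]]
  ]
}}

```text
clock: 15.18
position: [0.5477, -0.0692, 0.1772]
ee_rot: [-2.625, -1.722, 0.001]
force: [-2.9, 0.2, -0.7]
width: 0.129
```

```bash
python3 path.py -.028 -1.604 0 0 .2525 .2525 1
```

```text
15.1833 [ 0.5477 -0.0692  0.1772] ty -23.49 F [-2.9  0.2 -0.7] T [0.2  0.65 0.06] w 0.011864596809028757
along F -2.79 left F -0.97
0.2525 [ 0.0005 -0.0003] -0.02 abs [ 0.5482 -0.0695]
```

Request:
{"api": "step_arm", "payload": {
  "series": [
    [[0.004,0.0009,-0.0004,0,0],[0.004,0.0015,-0.0007,0,0],[0.004,0.0021,-0.0009,0,0],[0.004,0.0021,-0.0009,0,0],[0.004,0.0021,-0.0009,0,0]]
  ]
}}

```text
clock: 15.6
position: [0.5489, -0.0696, 0.177]
ee_rot: [-2.624, -1.722, 0.003]
force: [-7.1, 2.3, 1.8]
width: 0.131
```

```bash
python3 path.py -.028 -1.604 0 0 .2525 .2525 1
```

```text
15.6 [ 0.5489 -0.0696  0.177 ] ty -23.46 F [-7.1  2.3  1.8] T [0.53 1.39 0.02] w 0.012066127956857724
along F -7.45 left F -0.68
0.2525 [-0.0006  0.0001] -0.05 abs [ 0.5482 -0.0695]
```

Axial push is 7.5 N with 0.7 N of side force. I'll hold that for about a second.

Request:
{"api": "step_arm", "payload": {
  "series": [
    [[0.004,0.0011,-0.0005,0.0003,0],[0.004,0.0011,-0.0005,0.0003,0],[0.004,0.0011,-0.0005,0.0003,0],[0.004,0.0011,-0.0005,0.0003,0],[0.004,0.0011,-0.0005,0.0003,0],[0.004,0.0011,-0.0005,0.0003,0],[0.004,0.0011,-0.0005,0.0003,0],[0.004,0.0011,-0.0005,0.0003,0],[0.004,0.0011,-0.0005,0.0003,0],[0.004,0.0011,-0.0005,0.0003,0],[0.004,0.0011,-0.0005,0.0003,0],[0.004,0.0011,-0.0005,0.0003,0]]
  ]
}}

```text
clock: 16.6
position: [0.549, -0.0696, 0.177]
ee_rot: [-2.622, -1.721, 0.006]
force: [-6.8, 2.4, 1.3]
width: 0.128
```

```bash
python3 path.py -.028 -1.604 0 0 .2525 .2525 1
```

```text
16.6 [ 0.549  -0.0696  0.177 ] ty -23.43 F [-6.8  2.4  1.3] T [0.56 1.39 0.06] w 0.011785485637427059
along F -7.15 left F -0.48
0.2525 [-0.0007  0.0001] -0.07 abs [ 0.5482 -0.0695]
```

The push was held at 7.2 N for a second. I'll back off to bare contact, set the slider's weight down on the rod, and check before opening.

Request:
{"api": "step_arm", "payload": {
  "series": [
    [[0.004,-0.0007,0.0003,0,0],[0.004,-0.0014,0.0006,-0.0003,0],[0.004,-0.0019,0.0008,-0.0006,0],[0.004,-0.0019,0.0008,-0.001,0],[0.004,-0.0019,0.0008,-0.001,0],[0.004,-0.0019,0.0008,-0.001,0]]
  ],
  "squeeze": 10
}}

```text
clock: 17.1
position: [0.5474, -0.0689, 0.1761]
ee_rot: [-2.623, -1.721, 0.005]
force: [-0.4, 1.2, -0.5]
width: 0.13
```

```bash
python3 path.py -.028 -1.604 0 0 .2525 .2525 1
```

```text
17.1 [ 0.5474 -0.0689  0.1761] ty -23.44 F [-0.4  1.2 -0.5] T [ 0.17  0.18 -0.02] w 0.0118998442444483
along F -0.83 left F 0.91
0.2525 [ 0.0009 -0.0006] -0.07 abs [ 0.5482 -0.0695]
```

Request:
{"api": "step_arm", "payload": {
  "series": [
    [[0.014,0,0,0,0],[0.018,0,0,0,0],[0.024,0,0,0,0],[0.032,0,0,0,0],[0.04,0,0,0,0],[0.045,0,0,0,0],[0.045,0,0,0,0],[0.045,0,0,0,0],[0.045,0,0,0,0]]
  ]
}}

```text
clock: 17.85
position: [0.5474, -0.0689, 0.1761]
ee_rot: [-2.623, -1.722, 0.005]
force: [0.4, -0.5, 0.7]
width: 0.49
```

```bash
python3 w.py 9; python3 - <<'E'
import cv2
a=cv2.imread('pics/w9.png')[150:400,200:520];cv2.imwrite('pics/w9c.png',cv2.resize(a,None,fx=2.5,fy=2.4))
E
```

```text
17.85 [ 0.54740922 -0.06888128  0.17608207] [-2.62256059 -1.72155337  0.00479223] [ 0.48  0.46 -0.62  1.79  0.31  0.99 -0.67] [ 0.37 -0.52  0.74]
[ 5.76139336e-01 -3.87088078e-04  3.20649077e-01] [-0.11501149 -0.25100105 -0.96112997]
tool y deg -23.435032643468265
```

View pics/w9c.png

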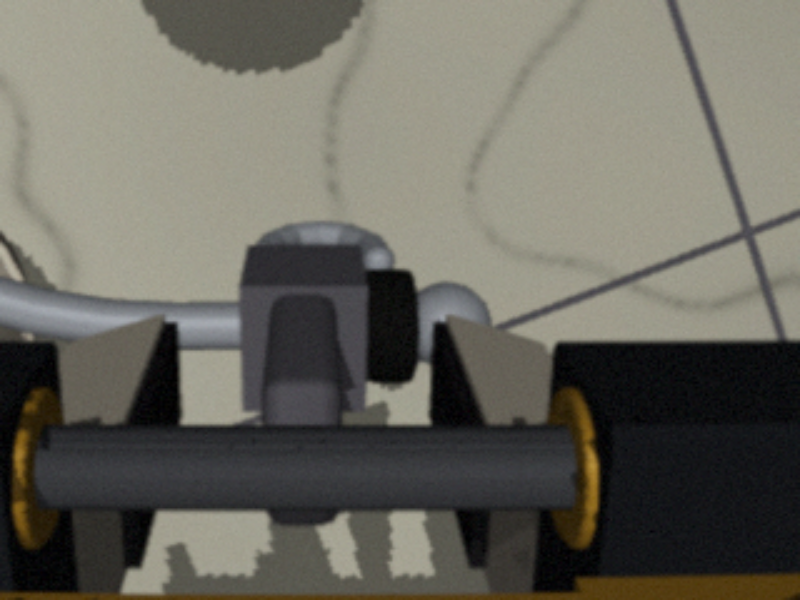

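The block's front face (col ~367) is touching the buffer (368–415), and the fingers are clear on both sides. I'll raise straight up and withdraw.

Request:
{"api": "step_arm", "payload": {
  "series": [
    [[0.045,0,0,0.005,0],[0.045,0,0,0.015,0],[0.045,0,0,0.03,0],[0.045,0,0,0.05,0],[0.045,0,0,0.075,0],[0.045,0,0,0.1,0],[0.045,0,0,0.125,0],[0.045,-0.02,-0.01,0.14,0],[0.045,-0.05,-0.03,0.15,0],[0.045,-0.08,-0.06,0.15,0],[0.045,-0.1,-0.09,0.15,0],[0.045,-0.1,-0.12,0.15,0],[0.045,-0.1,-0.14,0.15,0],[0.045,-0.1,-0.15,0.15,0],[0.045,-0.1,-0.15,0.15,0],[0.045,-0.1,-0.15,0.15,0]]
  ]
}}

```text
clock: 19.23
position: [0.4478, -0.2178, 0.3264]
ee_rot: [-2.622, -1.722, 0.004]
force: [-0.8, 0.8, 0.4]
width: 0.491
```

```bash
python3 - <<'E'
from h import *
print(observe()['clock'])
a,da=eyes.get_image('scene');b,db=eyes.get_image('top')
np.savez('fin.npz',a=a,da=da,b=b,db=db)
A=cv2.resize(a[120:270,150:350,::-1],(400,300),interpolation=cv2.INTER_CUBIC);A=cv2.resize(a[130:250,160:320,::-1],(800,600),interpolation=cv2.INTER_CUBIC)
cv2.imwrite('pics/fs.png',A);cv2.imwrite('pics/ft.png',b[:,:,::-1])
for n,i in(('scene',a),('top',b)):
    o=np.load(f'{n}0.npz')['im']
    d=cv2.absdiff(o,i).max(2);cv2.imwrite(f'pics/diff_{n}.png',(d>25).astype(np.uint8)*255)
E
```

```text
19.2333
```

View pics/fs.png

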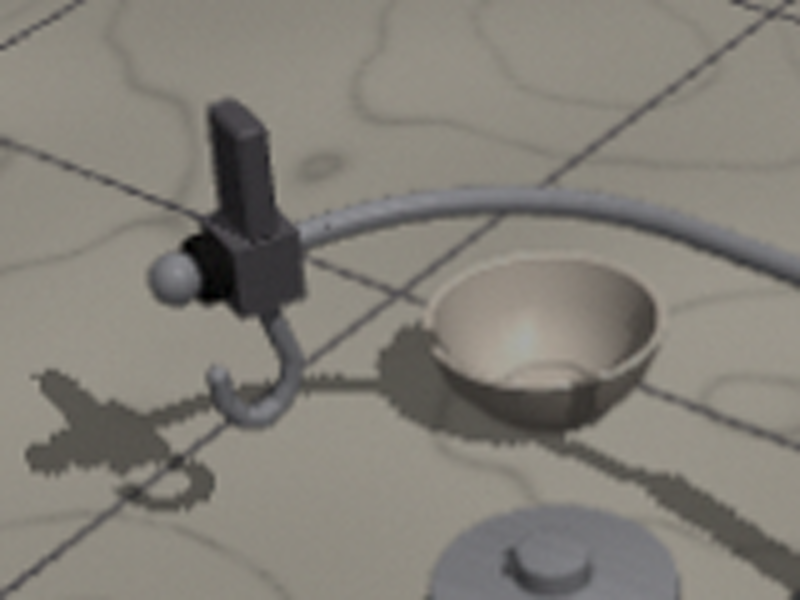

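View pics/ft.png

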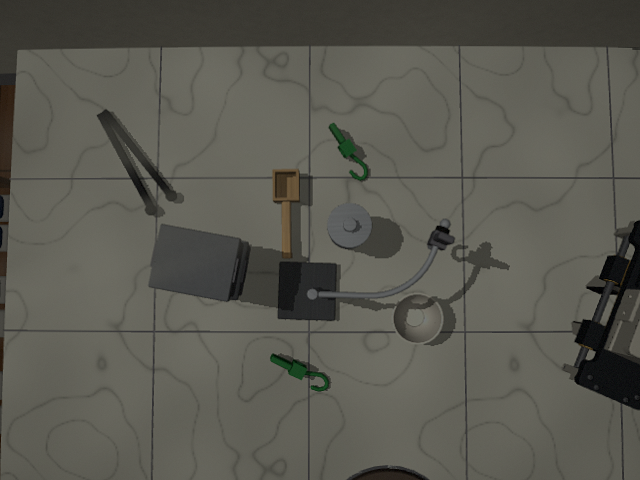

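The hook hangs against the buffer, with the block at scene-crop (265,265) and the buffer at (213,268). The bowl, tin, tubs and scoop look unmoved in top. The tab seems to lean slightly, so I'll check its tilt and the gap in numbers.

```bash
python3 - <<'E'
from fit import *
from scipy.spatial import cKDTree
for n in ('scene','top'):
    p=cam(n);im,d=eyes.get_image(n)
    v,u=np.mgrid[:480,:640];q=cv2.undistortPoints(np.c_[u.ravel(),v.ravel()].astype(float)[:,None],p['intrinsics'],p['distortion'])[:,0]
    W=(np.c_[q,np.ones(len(q))]*d.ravel()[:,None])@rot(p['attitude']).T+p['position']
    m=(np.hypot(W[:,0]-.548,W[:,1]+.069)<.04)&(d.ravel()>0)
    for lo,hi in((.153,.17),(.17,.18),(.18,.19),(.1915,.2)):
        k=m&(W[:,2]>lo)&(W[:,2]<hi);print(n,lo,k.sum(),W[k].mean(0).round(4) if k.any() else '')
    if n=='scene':
        c=np.array([.548,-.069]);l=proj(p,[[*c,.153],[*c,.193]]);print('vertical in crop',(l-[160,130])*5)
p=cam('wrist');print(observe()['clock'],observe()['force'])
o=np.load('top0.npz');f=np.load('fin.npz')
for nm,(a,b,c,e) in dict(tin=(200,250,325,375),bowl=(293,345,393,445),tubs=(222,300,148,250),scoop=(168,258,270,300)).items():
    s,_=cv2.phaseCorrelate(cv2.cvtColor(o['im'][a:b,c:e],7).astype(np.float32),cv2.cvtColor(f['b'][a:b,c:e],7).astype(np.float32));print(nm,'shift px',np.round(s,2))
E
```

```text
scene 0.153 105 [ 0.5533 -0.0654  0.1612]
scene 0.17 62 [ 0.5528 -0.0646  0.175 ]
scene 0.18 67 [ 0.5525 -0.0643  0.1852]
scene 0.1915 59 [ 0.549  -0.0684  0.1938]
vertical in crop [[245.45662813 221.84111587]
 [233.24732504 117.34316849]]
top 0.153 42 [ 0.5468 -0.0623  0.1612]
top 0.17 21 [ 0.5472 -0.0602  0.1753]
top 0.18 29 [ 0.5477 -0.0614  0.1859]
top 0.1915 91 [ 0.5488 -0.0663  0.1932]
19.4333 [ 0.22151767 -0.75425049 -0.24914575]
tin shift px [-0.01 -0.03]
bowl shift px [-0.05 -0.01]
tubs shift px [0.02 0.01]
scoop shift px [-0.03 -0.03]
```

The lean is only perspective: a true vertical there projects onto the same crop line, and the depth data give about 2° tilt. Nothing else moved. I'll hand in.

```bash
python3 -c "
from h import *
print(arm.sign_off(), observe()['clock'])"
```

```text
the job is handed in; nothing more can be done
the job is handed in; nothing more can be done
```

The grey hook is at the far end of the rail, against the rubber buffer and released. I handed the job in at about 19.5 s of the 72 s allowed; no verdict is reported.

- **Rod:** I measured it from the top, scene and wrist cameras. The part beyond the bend is knocked about −0.028 rad out of true.
- **Slide:** I gripped the tab, lifted the hook about 1.5 mm to take most of its weight off the rod, and followed the measured curve. Side force at each stop was under 1 N.
- **Push home:** I pressed on the buffer with about 7.2–7.5 N for over a second, read at the wrist. I then backed off to about 0.8 N, let go and withdrew.
- **Last checks:** The block's front face touches the buffer in the wrist picture. The hook hangs about 2° from vertical by depth. The tin, bowl, tubs and scoop shifted less than 0.1 pixel in the top view.

**Disagreements:** The cameras differed by 2–3 mm in absolute position, within about their calibration error, but agreed on the relative geometry. The final scene picture seemed to show the tab leaning, but a true vertical projected there matches it, so that was perspective.

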